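# Uncap the sample jar on the inspection stage

### The arm

A 7-joint arm with a two-finger parallel gripper is mounted at the origin on the work surface. World frame = base frame: x ahead of the robot, y to its left, z up, the work surface at z = 0. Lengths are in mm, angles in degrees, forces in N, time in s.
With the tool pointing down it reaches from about 425 to 975 mm from the base axis. Payload 16.7 kg.
Tool frame: the origin (TCP) lies on the centre line of the jaws, within the pads' length; the fingertips stand 14 mm ahead of it and the grasp point (between the pads) lies 5 mm behind it; z points along the fingers, y is the line along which they close (so a half turn about z gives the same grasp; the last joint's range is limited). The gripper opens to 85 mm and grips with 20 to 120 N. Pads are 22 mm wide; open, the fingers measure 114 mm over their backs; the gripper's body (76 mm by 85 mm) begins 54 mm behind the grasp point. The pads swing forward as they close: fully open they stand 13 mm farther back than shut.
Start: joints at [-72.279, 24.414, 4.234, 92.017, -1.954, 63.644, -3.845], TCP at [298.939, 605.155, 245.302] pointing down, gripper open.
Joint ranges: [-163.25, 163.25], [-28.42, 122.38], [-70.27, 78.77], [12.13, 141.07], [-58.53, 238.53], [9.26, 117.41], [-156.51, 156.51]. Speed limits (degrees/s): [108.29, 108.29, 136.94, 136.94, 172.46, 172.46, 172.46].

### API

Orientations are given as [roll, pitch, yaw] about the fixed x, y, z axes, in that order (R = Rz(yaw) Ry(pitch) Rx(roll)).
In Python, from plant import manip gives the robot as it stands.
- The arm moves only by the shell command python3 -m creep 'ROWS' [FORCE]. ROWS is JSON, a list of rows, each a list of 7 numbers: the turn, a rotation vector about the world's x, y, z in rad, then the shift along the world's x, y, z in cm, then the opening, from 0 (shut) to 1 (fully open). In form: [[rx, ry, rz, tx, ty, tz, fingers], ...]. A call has 1 to 8 rows; each row is the pose to reach, as a shift and turn from the pose commanded when the call began; what a row does not reach only later rows make up. A row lasts 1/8 s, in which the tool goes at most 62.5 mm and 10.7 degrees, less where a joint would pass 70% of its speed; a pose out of reach is approached as far as the arm can. A call with a gripper value outside its range is refused whole. The fingers move at their own pace and stop on an object; FORCE is the grip in N (left out, the last holds). Time passes only in rows, so rows that repeat a pose let the fingers close. It gives the time, the measured TCP pose, the force, the opening and the grip force at its end, in the units of the state.
- manip.state(): the state, without advancing time (a new reading comes with each control period).
- manip.grab_frame(name): name is "scene" or "top"; returns the picture (420x560x3 uint8, red, green, blue); there is no depth.
- manip.camera_model(name): a dict with "intrinsics" (3x3 intrinsics, pixels), "distortion" ([k1, k2, p1, p2, k3] as OpenCV has them; the pictures are not rectified), "R" (3x3) and "t" (3): a world point X has camera coordinates R X + t. Camera axes: x right, y down, z forward; pixel columns grow to the right and rows downward; lengths in mm; the calibration is good to about 2 mm. A picture is of the moment at which its call begins. camera_model takes no time and is no camera call.
- manip.finish_job(): hands the job in; it is judged then, once.
The state is a dict: "clock": time; "qpos": joint angles; "dq": joint speeds; "effort": joint torques, N m; "ee_pos": TCP position; "orientation": TCP orientation; "force": force on the tool from outside, world axes, zero at the start; "ft_torque": the same for the moment, N m; "opening": finger opening in mm; "grip_force": force on a finger pad.
Only numpy, scipy, OpenCV 4.12 (cv2) and the standard library are available. Lean on these libraries where they do the work, as an engineer would, in place of code of your own. Each camera call takes 0.05 s, during which the arm holds its last target. There are 200 camera calls.

### The job

On the desk's inspection stage, slide the clear guard fully open by its orange handle and leave it open, then unscrew the tight black cap (counter-clockwise seen from above) from the square jar, which the stage's recess keeps from turning; stop turning once the thread lets go, about a quarter turn, and leave the jar standing down in its recess. The job ends holding: finish with the cap still gripped, level and still, centred over the jar with its lower edge about 2 cm above the jar's neck and touching nothing but the gripper. Do not disturb the mug, the lens or the computer mouse.

Things in the scene. Friction and masses are not known exactly. Their poses are not given: they have to be found in the camera images.
- stage: inspection stage fixed to the desk: grey base plate 190 x 360 x 12 mm with a square aluminium recess for the jar (inside 64 mm, walls 8 mm thick and 20 mm high) and the guard's two rails. Origin on the desk surface (underside of the plate) below the centre of the recess; the plate reaches from -80 to +280 mm along its own y, the guard opens toward its +y. z is up.
- guard (a joint): slide of the clear guard along the stage's +y, in m: 0 = shut, over the jar; 0.18 = fully open, at the end stop. Starts up to 0.03 open. About 2 N of friction; stays where left. The guard is a bridge of clear plastic with blue edges, 171 mm (stage x) by 120 mm (stage y), top 120 mm above the desk, open at both y ends, centred over the jar when shut; open, it leaves the jar free from above.
- guard_handle (a point): centre of the top face of the guard's orange handle: an upright fin on the guard's top, 70 mm long along the stage's x, 14 mm thick along y (pinch it across these 14 mm), 40 mm tall; this point is 160 mm above the desk.
- jar: amber glass jar, about 0.4 kg: square body 60 x 60 x 48 mm, low shoulder to 52 mm, round neck 37 mm in diameter up to 71 mm. Loose, but standing in the stage's recess (2 mm play each side) with its axes along the stage's. Origin at the centre of its underside, 12 mm above the desk; z is up.
- jar_neck (a point): centre of the top of the jar's neck, 71 mm above its underside (83 mm above the desk). Coarse thread on the neck: the cap rises 3 mm per 60 degrees turned counter-clockwise from above (positive yaw) and lets go after 0.8 to 1.15 rad; then it lifts straight off. On from there it turns free to about 2.3 rad. Clockwise is blocked.
- cap: black ribbed screw cap, 58 mm diameter, 36 mm tall, about 0.17 kg. Origin at the centre of its lower edge, z up; screwed tight this is 57 mm above the jar's underside (69 mm above the desk; cap top at 105 mm). A sprung sealing disc inside makes it stiff to turn (some tenths of a N m), easing as it rises; grip it firmly. Pulled up before the thread lets go, it lifts the jar.
- cap_mark (a point): outer part of the white line on the cap's top, 25 mm from the cap's axis along its own x, 36 mm above its lower edge. At the start it points 0 to 0.2 rad counter-clockwise (from above) from the jar's x axis.
- lens: loose black lens barrel, 48 mm diameter, 48 mm tall, upright; origin at its underside. Leave alone.
- mouse: loose grey computer mouse, 105 x 60 x 30 mm; origin at its underside. Leave alone.
- mug: loose blue mug, 76 mm diameter, 85 mm tall; origin at its underside. Leave alone.

How it is judged (in metres and radians):
On the way, in this order (a step that is already met when the one before it is completed fails the run):
1. the guard is fully open while the cap is still screwed on the jar (value of joint guard above 0.165 m and z of cap in the frame of jar below 0.063 m), for 0.2 s.
2. the cap is unscrewed: gripped and clear of the neck, with the jar still down in its recess (contact force between the fingers and cap above 1 N and z of cap in the frame of jar above 0.073 m and z of jar in the frame of stage below 0.016 m), for 0.2 s.
At the end, for the whole second after the job is handed in: Guard open at least 165 mm. Cap gripped, touching nothing else, still, level within 0.2 rad, lower edge 6 to 45 mm above the neck, axis within 15 mm of the jar's, white line 30 to 150 degrees counter-clockwise of the jar's x axis. Jar still and upright in its recess, raised under 3 mm (value of joint guard above 0.165 m and contact force between the fingers and cap above 1 N and contact force between cap and jar below 0.2 N and contact force between cap and stage below 0.2 N and z of cap in the frame of jar between 0.077 and 0.116 m and horizontal distance between cap and jar below 0.015 m and angle between cap's own z axis and vertical below 0.2 rad and y of cap_mark in the frame of jar above 0.0125 m and linear speed of each of cap, jar below 0.02 m/s and z of jar in the frame of stage below 0.015 m and angle between jar's own z axis and vertical below 0.08 rad); the arm keeps its last pose, push and grip.
It fails at once if the jar is lifted by 8 mm or more (z of jar in the frame of stage above 0.02 m).
It fails at once if the lens, mouse or mug is moved by more than 20 mm (distance of any of lens, mouse, mug from where it was at the start of the episode above 0.02 m).
It also fails if it takes over 51 s, if anything falls off the work surface, if the arm or the gripper's body presses on something with over 40 N, if the wrist force passes 120 N, or if a joint passes its speed limit or range.

## Working session

There is one attempt and no reset: what is moved stays moved. The work goes in short steps, Python scripts to look and compute and a shell command to move; the robot and the scene stay as the last step left them, time stands still between calls to the robot, and variables do not carry over. Pictures are saved under pics/ and viewed, at most 10 in all, crops included, and the job is handed in when it is done.

```bash
mkdir -p pics
python3 - <<'E'
from plant import manip
import cv2,numpy as np
for n in("scene","top"):
    im=manip.grab_frame(n); cv2.imwrite(f"pics/{n}0.png",im[:,:,::-1]); c=manip.camera_model(n)
    print(n,np.array(c["intrinsics"]).round(1).tolist(),c["distortion"],(-np.array(c["R"]).T@c["t"]).round())
print(manip.state())
E
```

```text
scene [[419.2, 0.0, 276.4], [0.0, 419.2, 203.5], [0.0, 0.0, 1.0]] [-0.07133371  0.          0.          0.          0.        ] [1044. -951.  883.]
top [[435.8, 0.0, 282.7], [0.0, 435.8, 207.2], [0.0, 0.0, 1.0]] [-0.12808886  0.          0.          0.          0.        ] [ 440.  -24. 1482.]
{'clock': 0.1, 'qpos': array([-72.28039069,  24.4476117 ,   4.22940417,  92.04552299,
        -1.95380927,  63.64298193,  -3.84438219]), 'dq': array([ 0.08134588, -0.05878884,  0.04221704, -0.23088946,  0.03918969,
        0.01816714, -0.01921741]), 'effort': array([ 5.53154925e-03, -9.51526880e+01,  3.77067447e+00, -4.64401388e+01,
        1.97460299e-02,  6.64442719e-03, -7.83122891e-05]), 'ee_pos': array([298.77435594, 604.91532685, 244.6850525 ]), 'orientation': array([-1.79936071e+02,  3.69914600e-03,  1.53714972e+02]), 'force': array([-0.41392762,  0.53510876,  0.02982921]), 'ft_torque': array([-0.00916409,  0.00410185,  0.04525604]), 'grip_force': 0.0, 'opening': 85.56054182723838}
```

View pics/scene0.png

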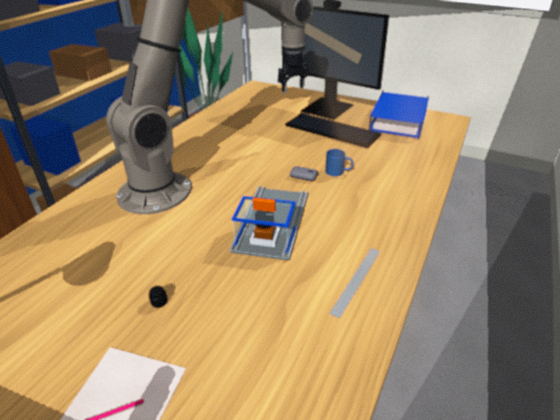

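View pics/top0.png

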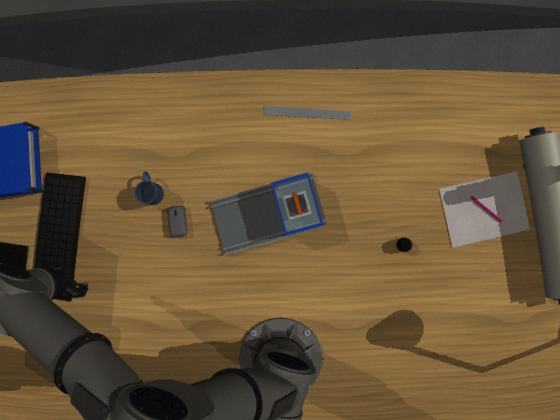

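The scene view shows the guard's orange fin at about (264,204), with the jar below it at (264,235). In the top view, the fin is at (297,203) and the guard's blue outline spans about (273..325, 175..235). The plate runs left to (210,203)–(223,253), which is stage +y. The mug is at (149,190), the mouse at (177,221) and the lens at (404,245).

```bash
cat > h.py <<'E'
from plant import manip
import cv2,numpy as np
def ray(n,px):
    c=manip.camera_model(n);R=np.array(c["R"]);t=np.array(c["t"])
    u=cv2.undistortPoints(np.array(px,float).reshape(-1,1,2),np.array(c["intrinsics"]),np.array(c["distortion"])).reshape(-1,2)
    return -R.T@t,np.c_[u,np.ones(len(u))]@R
def onz(n,px,z):
    o,d=ray(n,px);return o+d*((z-o[2])/d[:,2])[:,None]
def cross(p,q):
    (a,d),(b,e)=ray("scene",p),ray("top",q);d=d[0];e=e[0]
    s=np.linalg.lstsq(np.c_[d,-e],b-a,rcond=None)[0];P,Q=a+d*s[0],b+e*s[1]
    return (P+Q)/2,np.linalg.norm(P-Q)
def blobs(im,lo,hi,amin=15):
    m=cv2.inRange(cv2.cvtColor(im,cv2.COLOR_RGB2HSV),np.array(lo),np.array(hi))
    cs=cv2.findContours(m,cv2.RETR_EXTERNAL,cv2.CHAIN_APPROX_NONE)[0]
    return [c for c in cs if cv2.contourArea(c)>=amin]
E
python3 - <<'E'
from h import *
for n in("scene","top"):
    im=cv2.imread(f"pics/{n}0.png")[:,:,::-1].copy()
    for nm,lo,hi in(("orange",(5,215,130),(14,255,255)),("blue",(105,150,80),(125,255,255))):
        for c in blobs(im,lo,hi):
            r=cv2.minAreaRect(c); x=cv2.boundingRect(c)
            if 200<r[0][0]<340 : 
                print(n,nm,cv2.contourArea(c),np.round(r[0],1),x)
                if n=="top": print(onz(n,cv2.boxPoints(r),160 if nm=="orange" else 120).round(),onz(n,[r[0]],160 if nm=="orange" else 120).round())
    if n=="top":
        cv2.imwrite("pics/crop.png",np.hstack([cv2.resize(im[165:265,200:335,::-1],None,fx=5,fy=5,interpolation=cv2.INTER_CUBIC)]))
E
```

```text
scene orange 23.5 [265.5 231. ] (260, 229, 12, 5)
scene orange 200.5 [263.9 204.6] (254, 198, 21, 14)
scene blue 26.5 [290.3 238.6] (286, 226, 9, 26)
scene blue 302.5 [264.  220.5] (233, 197, 63, 48)
scene blue 153.0 [331.  163.1] (327, 151, 13, 24)
top orange 40.0 [296.9 202.9] (294, 193, 8, 21)
[[547. -47. 160.]
 [550. -56. 160.]
 [489. -72. 160.]
 [487. -63. 160.]] [[518. -60. 160.]]
top blue 2021.5 [296.5 203.7] (271, 173, 52, 62)
[[ 585.   22.  120.]
 [ 617.  -96.  120.]
 [ 451. -140.  120.]
 [ 420.  -23.  120.]] [[518. -59. 120.]]
```

View pics/crop.png

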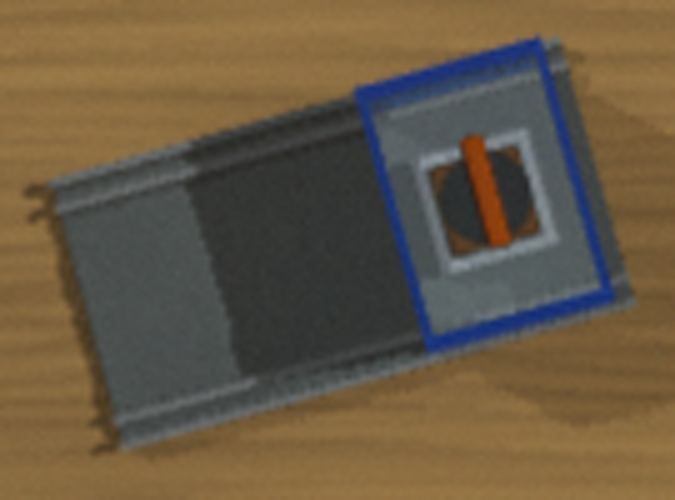

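The crop shows the white recess rim with corners near crop px (417,155), (528,130), (558,240) and (450,272). The cap and fin are over it, and the stage yaw is about 15°. The guard measures 171x122 mm, which matches its given size. I'm moving above the fin.

```bash
python3 -m creep '[[0,0,-0.17,1.5,-4.7,0,1],[0,0,-0.34,3,-9.5,0,1],[0,0,-0.51,4.7,-14.2,0,1],[0,0,-0.68,6.2,-19,0,1],[0,0,-0.85,7.8,-23.7,0,1],[0,0,-1.03,9.4,-28.5,0,1],[0,0,-1.2,11,-33.2,0,1],[0,0,-1.38,12.5,-38,0,1]]' 40
python3 - <<'E'
from h import *
print(manip.state()["qpos"].round(1))
c=np.array([(417,155),(528,130),(558,240),(450,272)])/5+[200,165]
P=onz("top",c,32);print(P.round(),P.mean(0).round(1),np.linalg.norm(P-np.roll(P,1,0),axis=1))
c=np.array([(52,182),(120,448),(635,302)])/5+[200,165]
P=onz("top",c,12);print(P.round(),np.linalg.norm(P-np.roll(P,1,0),axis=1))
print(cross((264,199),(296.9,202.9)))
E
```

```text
clock: 1.1
ee_pos: [424.1, 223.5, 245.2]
orientation: [-180.0, -0.0, 74.3]
force: [0.1, 0.1, 0.7]
opening: 85.4
grip_force: 0.0
[-59.5   5.7  26.  117.6  -3.   57.3 -47.7]
[[ 549.  -18.   32.]
 [ 565.  -93.   32.]
 [ 491. -112.   32.]
 [ 471.  -40.   32.]] [519.  -65.6  32. ] [81.10451636 75.99596582 76.12719199 75.05072322]
[[ 535.  230.   12.]
 [ 355.  184.   12.]
 [ 449. -164.   12.]] [403.33588099 186.09149753 361.40508311]
(array([519.45803293, -58.70624429, 160.3739245 ]), np.float64(3.6591351463047697))
```

```bash
python3 -m creep '[[0,0,-0.17,1.6,-4.7,0,1],[0,0,-0.34,3.1,-9.5,0,1],[0,0,-0.51,4.7,-14.2,0,1],[0,0,-0.68,6.3,-19,-1,1],[0,0,-0.85,7.9,-23.7,-2,1],[0,0,-1.03,9.4,-28.4,-3.5,1],[0,0,-1.03,9.4,-28.4,-4.5,1],[0,0,-1.03,9.4,-28.4,-4.5,1]]' 40
python3 - <<'E'
from h import *
a=manip.grab_frame("scene");b=manip.grab_frame("top")
cv2.imwrite("pics/c2.png",np.hstack([cv2.resize(a[130:270,200:330],(390,420),interpolation=2),cv2.resize(b[145:275,220:340],(388,420),interpolation=2)])[:,:,::-1])
E
```

```text
clock: 2.1
ee_pos: [517.3, -58.5, 199.5]
orientation: [-180.0, 0.1, 15.7]
force: [0.9, 0.5, 0.2]
opening: 85.3
grip_force: 0.0
```

View pics/c2.png

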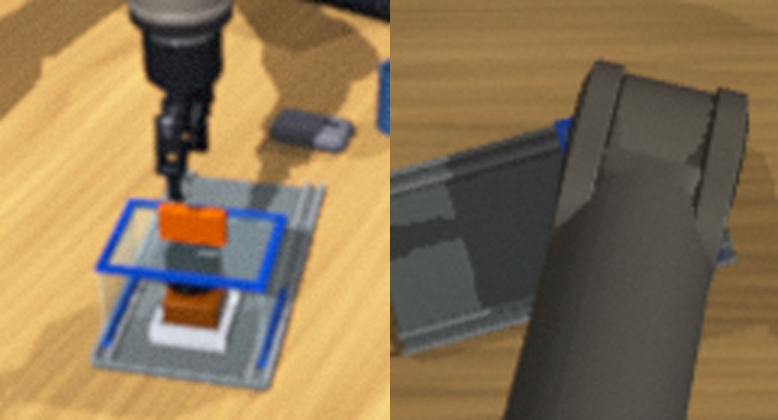

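In the scene crop, the open fingers are just above the orange fin at crop (190,220) and straddle it. The arm blocks the top view. Next I descend and pinch.

```bash
python3 -m creep '[[0,0,0,0.1,-0.1,-3,1],[0,0,0,0.1,-0.1,-5.5,1],[0,0,0,0.1,-0.1,-5.7,1],[0,0,0,0.1,-0.1,-5.7,0],[0,0,0,0.1,-0.1,-5.7,0],[0,0,0,0.1,-0.1,-5.7,0],[0,0,0,0.1,-0.1,-5.7,0],[0,0,0,0.1,-0.1,-5.7,0]]' 50
```

```text
clock: 3.2
ee_pos: [519.2, -59.8, 143.8]
orientation: [-180.0, -0.0, 15.6]
force: [-2.9, 2.2, 8.2]
opening: 13.8
grip_force: 48.9
```

```bash
python3 -m creep '[[0,0,0,-0.3,1.1,0,0],[0,0,0,-0.9,3.4,0,0],[0,0,0,-1.6,5.8,0,0],[0,0,0,-2.2,8.2,0,0],[0,0,0,-2.9,10.6,0,0],[0,0,0,-3.5,13.0,0,0],[0,0,0,-4.0,14.8,0,0],[0,0,0,-4.2,15.7,0,0]]'; python3 -m creep '[[0,0,0,-0.1,0.3,0,0],[0,0,0,-0.1,0.5,0,0],[0,0,0,-0.2,0.7,0,0],[0,0,0,-0.2,0.7,0,0]]'
```

```text
clock: 4.2
ee_pos: [476.5, 98.2, 143.8]
orientation: [-180.0, 0.0, 15.7]
force: [-5.2, -5.0, 15.8]
opening: 13.4
grip_force: 53.1
clock: 4.7
ee_pos: [474.8, 104.5, 143.8]
orientation: [-180.0, -0.0, 15.6]
force: [-3.7, -1.2, 13.8]
opening: 13.6
grip_force: 52.7
```

```bash
python3 -m creep '[[0,0,0,-0.05,0.2,0,0],[0,0,0,-0.1,0.4,0,0],[0,0,0,-0.15,0.6,0,0],[0,0,0,-0.15,0.6,0,0]]'; python3 -m creep '[[0,0,0,-0.05,0.2,0,0],[0,0,0,-0.1,0.4,0,0],[0,0,0,-0.1,0.4,0,0]]'
```

```text
clock: 5.2
ee_pos: [473.2, 110.5, 143.8]
orientation: [-180.0, 0.0, 15.6]
force: [-4.7, -1.4, 15.3]
opening: 12.8
grip_force: 52.9
clock: 5.58
ee_pos: [472.3, 113.8, 143.8]
orientation: [-180.0, 0.0, 15.6]
force: [-4.8, -5.4, 16.0]
opening: 13.5
grip_force: 52.9
```

```bash
python3 -m creep '[[0,0,0,-0.05,0.2,0,0],[0,0,0,-0.1,0.4,0,0],[0,0,0,-0.1,0.4,0,0]]'
python3 - <<'E'
from h import *
a=manip.grab_frame("scene");b=manip.grab_frame("top")
cv2.imwrite("pics/c3.png",np.hstack([cv2.resize(a[150:270,220:330],(385,420),interpolation=2),cv2.resize(b[155:265,200:335],(500,407),interpolation=2)[:,:].repeat(1,0) if 0 else cv2.resize(b[150:270,205:325],(410,420),interpolation=2)])[:,:,::-1])
E
```

```text
clock: 5.95
ee_pos: [472.2, 114.1, 143.8]
orientation: [179.8, -0.0, 15.4]
force: [4.5, -31.4, 12.6]
opening: 13.1
grip_force: 52.7
```

View pics/c3.png

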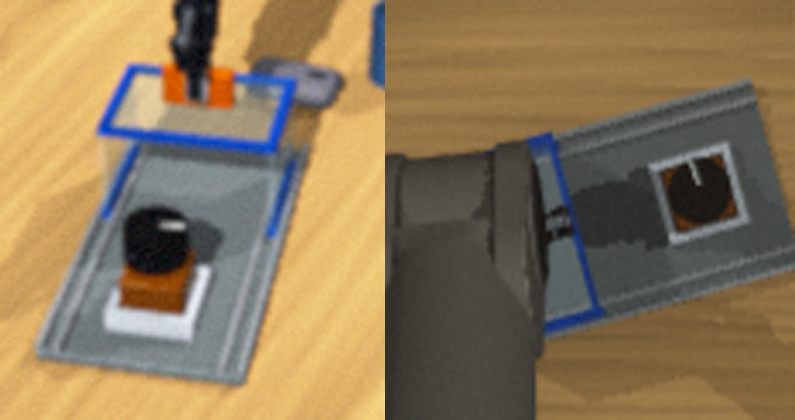

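The guard is at its stop (about 31 N of push, 180 mm of travel). The top crop shows the cap clear of the guard at crop (697,188), with its white line pointing up and slightly left. I'll release, back the command off, and measure the cap.

```bash
python3 -m creep '[[0,0,0,0.1,-0.4,0,0],[0,0,0,0.1,-0.4,0,1],[0,0,0,0.1,-0.4,0,1],[0,0,0,0.1,-0.4,0,1],[0,0,0,0.1,-0.4,0,1],[0,0,0,0.1,-0.4,2,1],[0,0,0,0.1,-0.4,5,1],[0,0,0,0.1,-0.4,6,1]]'
python3 - <<'E'
from h import *
b=manip.grab_frame("top");x0,y0=270,180
s=b[y0:230,x0:325];g=cv2.cvtColor(s,cv2.COLOR_RGB2HSV)
m=((g[:,:,2]<60)).astype(np.uint8)
m=cv2.morphologyEx(m,cv2.MORPH_CLOSE,np.ones((5,5)))
for c in cv2.findContours(m,0,1)[0]:
    if cv2.contourArea(c)<80: continue
    (u,v),r=cv2.minEnclosingCircle(c);print("dark",u+x0,v+y0,r,cv2.contourArea(c),cv2.fitEllipse(c),onz("top",[[u+x0,v+y0]],103),r/435.8*1379)
# white mark and amber corners
w=((g[:,:,1]<60)&(g[:,:,2]>115)).astype(np.uint8)
for c in cv2.findContours(w,0,1)[0]:
    print("white",np.array(cv2.minAreaRect(c)[0])+[x0,y0],cv2.contourArea(c),cv2.boundingRect(c))
a=((g[:,:,0]<16)&(g[:,:,1]>130)&(g[:,:,2]>60)).astype(np.uint8)
p=cv2.findNonZero(a)
r=cv2.minAreaRect(p);print("amber",r,onz("top",cv2.boxPoints(r)+[x0,y0],60).round(),onz("top",[np.array(r[0])+[x0,y0]],60))
cv2.imwrite("pics/c4.png",cv2.resize(s,None,fx=10,fy=10,interpolation=2)[:,:,::-1])
E
```

```text
clock: 7.05
ee_pos: [473.0, 114.4, 204.5]
orientation: [-180.0, -0.1, 15.6]
force: [-1.2, -0.7, -1.0]
opening: 85.4
grip_force: 0.0
dark 287.0 208.5 19.981340408325195 610.0 ((16.14341926574707, 27.57275390625), (20.828777313232422, 40.704166412353516), 72.37776184082031) [[503.83508359 -29.63496703 103.        ]] 63.22686650546224
white [316. 228.] 0.0 (46, 48, 1, 1)
white [321. 227.] 0.0 (51, 47, 1, 1)
white [296.55659866 204.69811249] 82.0 (12, 11, 30, 29)
white [272. 183.] 0.0 (2, 3, 1, 1)
white [276. 182.] 0.0 (6, 2, 1, 1)
white [279. 181.] 0.0 (9, 1, 1, 1)
white [283. 180.] 0.0 (13, 0, 1, 1)
amber ((26.603778839111328, 24.61320686340332), (17.44478988647461, 17.582151412963867), 74.05460357666016) [[538. -26.  60.]
 [553. -82.  60.]
 [498. -97.  60.]
 [483. -41.  60.]] [[518.19237286 -61.3470652   60.        ]]
```

View pics/c4.png

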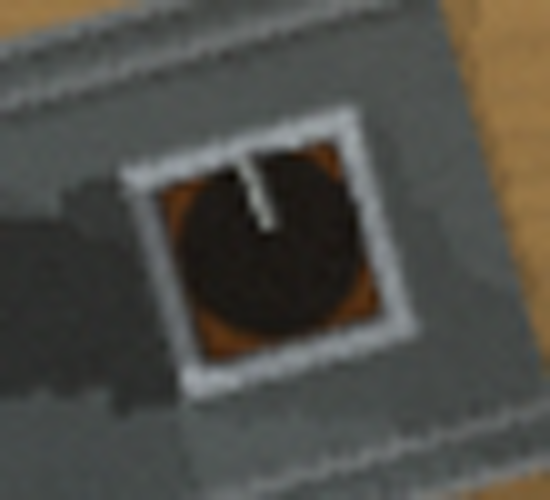

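The crop shows the whole cap at about px (296.5,203.8), radius about 29 mm, with the mark roughly 17° from world x. Amber corners, cap circle and guard slide all agree on a centre near (518.5,-60.5). I'm going over it and down.

```bash
python3 -m creep '[[0,0,0,0.9,-3.5,0,1],[0,0,0,2.2,-8.5,0,1],[0,0,0,3.5,-13.5,0,1],[0,0,0,4.55,-17.5,-1,1],[0,0,0,4.55,-17.5,-4,1],[0,0,0,4.55,-17.5,-7,1],[0,0,0,4.55,-17.5,-8,1],[0,0,0,4.55,-17.5,-8,1]]'
python3 - <<'E'
from h import *
print(manip.state()["ee_pos"])
a=manip.grab_frame("scene")
cv2.imwrite("pics/c5.png",cv2.resize(a[140:270,210:330],(554,600),interpolation=2)[:,:,::-1])
E
```

```text
clock: 8.1
ee_pos: [517.6, -61.0, 122.9]
orientation: [180.0, 0.1, 15.6]
force: [1.0, 0.2, 1.1]
opening: 85.5
grip_force: 0.0
[517.64061557 -60.9658764  122.91630477]
```

View pics/c5.png

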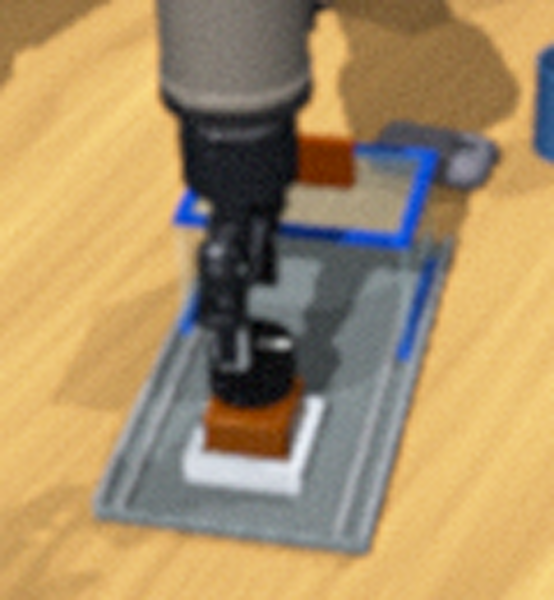

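The front finger is beside the cap at crop (235,345), the jar is in its recess, and the guard is still at the far end. I descend and grip at 110 N.

```bash
python3 -m creep '[[0,0,0,0.1,0.05,-2,1],[0,0,0,0.1,0.05,-3.6,1],[0,0,0,0.1,0.05,-3.6,1],[0,0,0,0.1,0.05,-3.6,0.5],[0,0,0,0.1,0.05,-3.6,0],[0,0,0,0.1,0.05,-3.6,0],[0,0,0,0.1,0.05,-3.6,0],[0,0,0,0.1,0.05,-3.6,0]]' 110
```

```text
clock: 9.15
ee_pos: [519.2, -60.0, 88.0]
orientation: [-180.0, -0.0, 15.6]
force: [-4.1, 2.3, 9.3]
opening: 55.8
grip_force: 114.1
```

```bash
python3 -m creep '[[0,0,0.07,0,0,0.02,0],[0,0,0.14,0,0,0.04,0],[0,0,0.21,0,0,0.06,0],[0,0,0.28,0,0,0.08,0],[0,0,0.35,0,0,0.1,0],[0,0,0.42,0,0,0.12,0],[0,0,0.5,0,0,0.145,0],[0,0,0.5,0,0,0.145,0]]'; python3 -c "
from h import *
s=manip.state();print(s['ft_torque'],s['qpos'].round())"
```

```text
clock: 10.15
ee_pos: [519.4, -60.6, 89.3]
orientation: [180.0, -0.1, 44.2]
force: [0.6, -1.1, 0.9]
opening: 55.2
grip_force: 116.4
[-0.51425957 -0.2879035   0.05450916] [-26.  25.  31. 120. -20.  40. -27.]
```

```bash
python3 -m creep '[[0,0,0.1,0,0,0.03,0],[0,0,0.2,0,0,0.06,0],[0,0,0.3,0,0,0.09,0],[0,0,0.4,0,0,0.12,0],[0,0,0.5,0,0,0.145,0],[0,0,0.6,0,0,0.175,0],[0,0,0.7,0,0,0.19,0],[0,0,0.7,0,0,0.19,0]]'
python3 - <<'E'
from h import *
a=manip.grab_frame("scene")
cv2.imwrite("pics/c6.png",cv2.resize(a[170:270,210:330],(720,600),interpolation=2)[:,:,::-1])
E
```

```text
clock: 11.15
ee_pos: [519.0, -60.3, 90.9]
orientation: [180.0, -0.0, 84.3]
force: [-0.5, 0.1, -0.4]
opening: 55.7
grip_force: 116.6
```

View pics/c6.png

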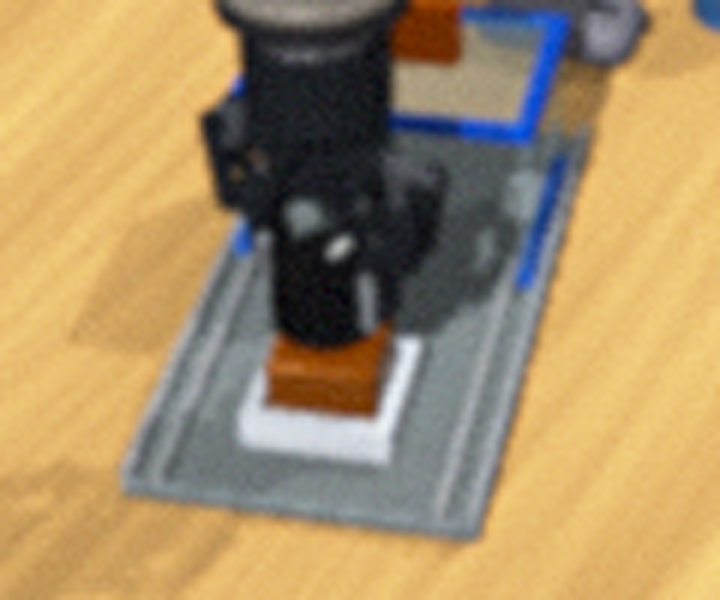

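The cap top shows its white line at crop (340,248), turned relative to the start, and the jar is still seated. I add a small extra turn, then a 3 mm test lift while watching the force.

```bash
python3 -m creep '[[0,0,0.06,0,0,0.02,0],[0,0,0.12,0,0,0.03,0],[0,0,0.12,0,0,0.03,0],[0,0,0.12,0,0,0.03,0]]'; python3 -m creep '[[0,0,0,0,0,0.1,0],[0,0,0,0,0,0.2,0],[0,0,0,0,0,0.3,0],[0,0,0,0,0,0.3,0],[0,0,0,0,0,0.3,0]]'
```

```text
clock: 11.7
ee_pos: [518.9, -60.3, 90.9]
orientation: [-180.0, -0.0, 91.1]
force: [0.7, 0.0, -0.8]
opening: 55.5
grip_force: 116.7
clock: 12.32
ee_pos: [518.9, -60.3, 93.9]
orientation: [-180.0, -0.0, 91.2]
force: [-0.0, -0.1, -2.3]
opening: 55.8
grip_force: 116.6
```

```bash
python3 -m creep '[[0,0,0,0,0,0.1,0],[0,0,0,0,0,0.2,0],[0,0,0,0,0,0.3,0],[0,0,0,0,0,0.3,0]]'
python3 - <<'E'
from h import *
a=manip.grab_frame("scene")
cv2.imwrite("pics/c7.png",cv2.resize(a[170:270,210:330],(720,600),interpolation=2)[:,:,::-1])
E
```

```text
clock: 12.82
ee_pos: [519.0, -60.4, 97.1]
orientation: [180.0, -0.0, 91.3]
force: [-0.0, 0.6, -2.1]
opening: 55.5
grip_force: 116.6
```

View pics/c7.png

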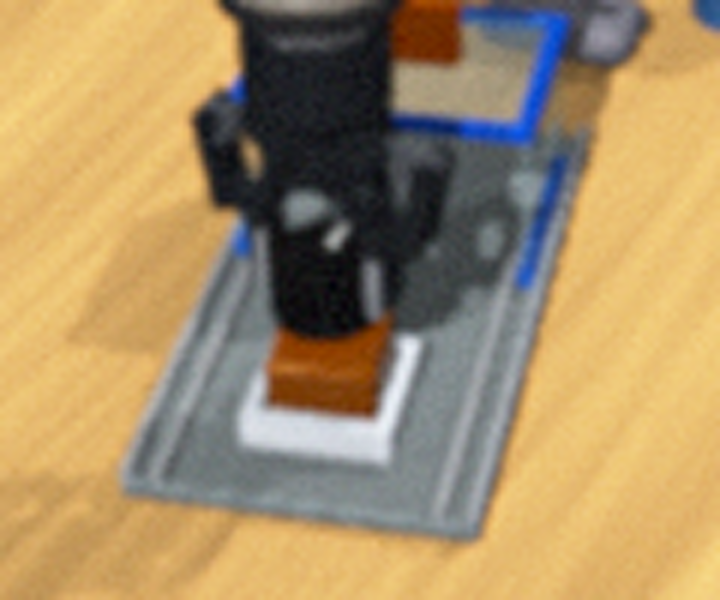

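The jar's amber front edge is unchanged at rows 340–415 while the cap has risen, so the thread has let go. Now the final lift.

```bash
python3 -m creep '[[0,0,0,0,0,0.5,0],[0,0,0,0,0,1.0,0],[0,0,0,0,0,1.6,0],[0,0,0,0,0,2.2,0],[0,0,0,0,0,2.5,0],[0,0,0,0,0,2.5,0],[0,0,0,0,0,2.5,0],[0,0,0,0,0,2.5,0]]'; python3 -m creep '[[0,0,0,0,0,0,0],[0,0,0,0,0,0,0],[0,0,0,0,0,0,0],[0,0,0,0,0,0,0]]'
python3 - <<'E'
from h import *
a=manip.grab_frame("scene")
cv2.imwrite("pics/c8.png",cv2.resize(a[150:270,200:340],(700,600),interpolation=2)[:,:,::-1])
E
```

```text
clock: 13.88
ee_pos: [518.8, -60.4, 121.8]
orientation: [-180.0, 0.0, 91.3]
force: [-0.0, 0.7, -1.5]
opening: 55.5
grip_force: 116.6
clock: 14.38
ee_pos: [518.9, -60.4, 121.9]
orientation: [-180.0, 0.0, 91.3]
force: [0.6, 0.6, -2.2]
opening: 55.5
grip_force: 116.6
```

View pics/c8.png

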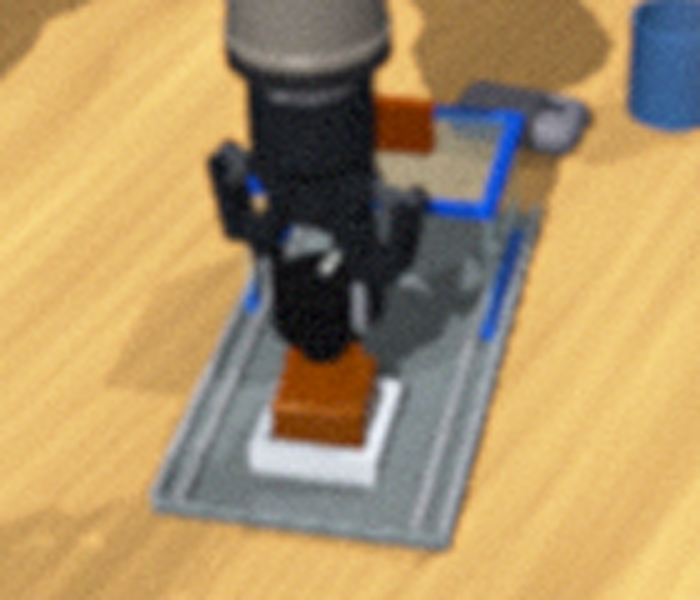

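The cap is raised above the seated jar and the guard is still open. The mark shows at crop (330,262), which is full-image px (266,202). I'll check tilt and yaw numerically against projected points.

Run:
```python
from h import *
c=manip.camera_model("scene");rv=cv2.Rodrigues(np.array(c["R"]))[0]
pr=lambda P:cv2.projectPoints(np.array(P,float),rv,np.array(c["t"],float),np.array(c["intrinsics"]),np.array(c["distortion"]))[0].reshape(-1,2)
a=manip.grab_frame("scene");x0,y0=250,190
g=cv2.cvtColor(a[y0:225,x0:282],cv2.COLOR_RGB2HSV)
print(g[:,:,2])
C=np.array([518.9,-60.4,103.])
to8=lambda p:p.round(1).tolist()
th=np.linspace(0,2*np.pi,200)
circ=np.c_[29*np.cos(th),29*np.sin(th),0*th]
for tilt in(-.3,-.15,0,.15,.3): # about world x, through grasp point z=127
    R=cv2.Rodrigues(np.array([tilt,0,0]))[0];G=np.array([518.9,-60.4,127.])
    f=lambda P:pr((P-G)@R.T+G)
    low=f(circ+C);lo=low[low[:,1].argmax()]
    print(tilt,"low",to8(lo),"mark in/out",*[to8(f(np.array([C+[r*np.cos(m),r*np.sin(m),36]]))) for m in(1.57,) for r in(8,25)],"bottom l/r v",to8(low[low[:,0].argmin()]),to8(low[low[:,0].argmax()]))
```

```text
[[ 92 155 156 ...  61  61  65]
 [ 80 130 131 ...  49  44  38]
 [ 53  86  85 ...  37  34  41]
 ...
 [114 126 127 ...  86 108 124]
 [122 128 130 ...  91 114 122]
 [127 127 128 ...  91 115 126]]
-0.3 low [265.0, 219.2] mark in/out [[265.0, 203.9]] [[267.6, 202.5]] bottom l/r v [253.2, 214.7] [271.9, 216.5]
-0.15 low [263.7, 219.8] mark in/out [[264.8, 203.7]] [[267.4, 201.6]] bottom l/r v [253.7, 214.9] [272.5, 215.5]Traceback (most recent call last):
  File "<stdin>", line 12, in <module>
cv2.error: OpenCV(4.12.0) /io/opencv/modules/calib3d/src/calibration_base.cpp:151: error: (-210:Unsupported format or combination of formats) The matrices must have 32f or 64f data type in function 'Rodrigues'
```

Run:
```python
from h import *
c=manip.camera_model("scene");rv=cv2.Rodrigues(np.array(c["R"]))[0]
pr=lambda P:cv2.projectPoints(np.array(P,float),rv,np.array(c["t"],float),np.array(c["intrinsics"]),np.array(c["distortion"]))[0].reshape(-1,2)
a=manip.grab_frame("scene")
cols=np.arange(256,272)
V=cv2.cvtColor(a,cv2.COLOR_RGB2HSV)[:,:,2].astype(int)
print("obs",[210+int(np.argmax(V[210:228,u]>45)) for u in cols])
w=np.argwhere((V[196:209,258:272]>110)&(a[196:209,258:272].max(2).astype(int)-a[196:209,258:272].min(2)<50))
print("white",(w[:,::-1]+[258,196]).tolist())
th=np.linspace(0,2*np.pi,2000);C=np.array([518.9,-60.4,103.]);G=C+[0,0,24]
P=np.c_[29*np.cos(th),29*np.sin(th),0*th]+C
for t in(-.3,-.2,-.1,0.,.1,.2,.3):
    R=cv2.Rodrigues(np.array([t,0.,0.]))[0];q=pr((P-G)@R.T+G)
    M=pr((np.array([C+[0,8,36],C+[0,25,36]])-G)@R.T+G)
    print(t,[round(float(q[abs(q[:,0]-u)<.5,1].max()),1) for u in cols],M.round(1).tolist())
```

```text
obs [217, 218, 219, 219, 220, 221, 222, 222, 222, 222, 222, 221, 220, 219, 210, 210]
white [[258, 196], [259, 196], [260, 196], [261, 196], [262, 196], [258, 197], [259, 197], [260, 197], [261, 197], [262, 197], [263, 197], [264, 197], [258, 198], [259, 198], [260, 198], [261, 198], [262, 198], [263, 198], [264, 198], [265, 198], [258, 199], [259, 199], [260, 199], [261, 199], [262, 199], [263, 199], [264, 199], [265, 199], [258, 200], [266, 200], [265, 201], [266, 201], [267, 201], [265, 202], [266, 202], [264, 203], [265, 203], [266, 203], [265, 204], [271, 207], [271, 208]]
-0.3 [217.7, 218.1, 218.4, 218.6, 218.8, 219.0, 219.1, 219.2, 219.2, 219.2, 219.2, 219.2, 219.1, 218.9, 218.6, 218.2] [[265.0, 203.9], [267.6, 202.5]]
-0.2 [218.1, 218.6, 218.9, 219.1, 219.3, 219.5, 219.6, 219.6, 219.6, 219.6, 219.6, 219.5, 219.3, 219.1, 218.7, 218.2] [[264.9, 203.8], [267.5, 201.8]]
-0.1 [218.4, 218.9, 219.3, 219.5, 219.8, 219.9, 220.0, 220.0, 220.0, 220.0, 219.9, 219.7, 219.5, 219.2, 218.8, 218.3] [[264.7, 203.7], [267.4, 201.3]]
0.0 [218.5, 219.1, 219.5, 219.8, 220.0, 220.2, 220.3, 220.3, 220.3, 220.2, 220.1, 219.9, 219.7, 219.3, 218.9, 218.3] [[264.5, 203.7], [267.2, 200.8]]
0.1 [218.3, 219.1, 219.6, 219.9, 220.2, 220.4, 220.5, 220.5, 220.5, 220.4, 220.3, 220.1, 219.8, 219.4, 218.9, 218.3] [[264.3, 203.7], [266.9, 200.4]]
0.2 [217.9, 218.8, 219.5, 219.9, 220.2, 220.4, 220.5, 220.6, 220.6, 220.5, 220.4, 220.2, 219.9, 219.5, 218.9, 218.3] [[264.1, 203.8], [266.7, 200.0]]
0.3 [217.2, 218.4, 219.2, 219.7, 220.1, 220.4, 220.5, 220.6, 220.6, 220.5, 220.4, 220.2, 219.9, 219.5, 218.9, 218.3] [[263.9, 203.9], [266.4, 199.7]]
```

The mark runs from about (264.5,204) to (266.7,200.5). That matches the prediction for a level cap with its line about 75° counter-clockwise of the jar's x axis. The lower edge agrees to within 1–2 px. Handing in.

```bash
python3 -c "
from plant import manip
print(manip.finish_job())"
```

```text
the job is handed in; nothing more can be done
None
```

I've handed in the job: the guard is fully open at its stop, and the cap is unscrewed and held level about 2 cm above the neck, with the jar still in its recess. The hand-in call gave no pass/fail verdict.

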